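Index the dish carrier to the lens station and swing the lens over it

TASK

The black dish carrier stands near the middle station of its rail. First push it along the rail to the next station, the one beside the post with the swing-arm lens (not the one beside the jar), so that it clicks into that station's detent and not past it; then swing the lens arm round against its stop, so that the lens stands over the dish. Leave the loose knob and the pencil beside the rail where they are.

Things in the scene. Friction and masses are not known exactly. Their poses are not given: they have to be found in the camera images.
- rail: Fixed grey rail base, 120 mm (x) by 410 mm (y), deck 14 mm above the bench. Origin: centre of its underside. The carrier slides along y; end stops 38 mm high at y = +-201 mm. A silver index bar, top 28 mm high, lies at x = -58 to -44 mm, with three V notches, the stations, at y = -110, 0, +110 mm. A notch draws the carrier in from within about 8 mm; elsewhere it stays where it is left.
- carrier_mid (a point): Middle of the black carrier, at the top of its block, 38 mm above the bench; a clear 60 mm dish on it reaches 53 mm. Axes as the rail's; it cannot leave the rail or turn. The block is 68 (x) by 100 (y) mm, underside 21 mm high. Push it at an end plate: 60 mm wide (x), up to 63 mm high, outer face 50 mm from the middle (+-y). About 2 N move it, 6 N push it out of a notch.
- carrier (a joint): Position of the carrier along the rail's y axis, m: 0 at the middle station, -0.11 and +0.11 at the outer ones, end stops at -0.145 and +0.145.
- lens_station (a point): Where carrier_mid lies when the carrier is in the detent beside the lens post: on the rail's centre line, 120 mm from the post towards the robot's side (-x of the rail), at the outer station on the left or the right.
- lens_pivot (a point): Axis of the fixed lens post (18 mm thick, top 106 mm above the bench, foot 68 mm wide) at the height of the arm's middle, 94 mm above the bench. Axes as the rail's; does not turn with the arm.
- lens_centre (a point): Centre of the round black lens (60 mm diameter, 14 mm thick) at the end of the arm, 94 mm above the bench, 120 mm from lens_pivot. The arm is a level silver bar, 12 mm wide, 87 to 101 mm above the bench, clear from 15 to 90 mm from the pivot: push its side. Its x axis points from the lens to the pivot.
- lens_arm (a joint): Angle of the lens arm, rad. 0: against its stop, the arm pointing along the rail's -x, lens over the station; grows anticlockwise seen from above, so that at 1.57 the arm points along the rail's -y. Stays where it is left; less than 1 N at the bar swings it.
- jarstand: Fixed round foot (68 mm) with a brown jar with white cap, 85 mm high, beside the other outer station. Origin at the centre of its underside.
- focus_knob: Loose black stepped knob, 36 mm wide, 30 mm high, standing behind the rail between the lens post and the jar. Origin at the centre of its underside. Not to be moved.
- pencil: Loose green pencil, 155 mm long, 8 mm thick, lying in front of the rail, along its own x axis. Origin at the middle of its underside. Not to be moved.

How it is judged:
By the outcome, as a careful person would: the job done as asked, in the order asked, and still so for the second after the job is handed in, with the robot touching nothing.
It also fails if it takes over 54 s, if anything falls off the work surface, if the arm or the gripper's body presses on something with over 40 N, if the wrist force passes 120 N, or if a joint passes its speed limit or range.

ROBOT

A 6-joint arm with a two-finger parallel gripper is mounted at the origin on the work surface. World frame = base frame: x ahead of the robot, y to its left, z up, the work surface at z = 0. Lengths are in m, angles in rad, forces in N, time in s.
With the tool pointing down it reaches from about 0.35 to 1 m from the base axis. Payload 7.1 kg.
Tool frame: the origin (TCP) lies between the finger pads; the fingertips stand 22 mm ahead of it and the grasp point (between the pads) lies 3 mm ahead of it; x points along the fingers, y is the direction in which the jaws open and shut, and the axes are right-handed (so a half turn about x gives the same grasp; the last joint's range is limited). The gripper opens to 85 mm and grips with 20 to 120 N. Pads are 22 mm wide; open, the fingers measure 114 mm over their backs; the gripper's body (76 mm by 85 mm) begins 54 mm behind the grasp point. The pads swing forward as they close: fully open they stand 13 mm farther back than shut.
Start: joints at [-1.345, 0.423, 1.63, -0, 1.089, -0.019], TCP at [0.151, -0.606, 0.253] pointing down, gripper open.
Joint ranges: [-3, 3], [-0.9, 2.11], [0.09, 2.58], [-1.31, 4.45], [0.11, 2.69], [-2.54, 2.54]. Speed limits (rad/s): [2.39, 2.39, 3.01, 3.14, 3.14, 3.14].

INTERFACE

Orientations are given as a rotation vector (axis times angle).
In Python, from rig import manip gives the robot as it stands. The module is installed in compiled form; this text tells all that it offers. Calls block until the motion is done:
- manip.move_to(position, orientation): joint-space move of the TCP to a pose.
- manip.servo_line(position, orientation=None, rate=0.15): straight line of the TCP; orientation=None keeps the orientation; rate is the mean speed in m/s.
- manip.set_joints(angles): joint-space move.
- manip.command_gripper(opening, f_grip=None): finger opening in m; f_grip is the grip in N (None keeps the last); returns when the fingers have stopped.
- manip.hold(seconds).
- manip.solve_ik(position, orientation): joint angles nearest the present ones, or None.
- manip.camera(name): name is "side" or "top"; returns a dict with "image" (420x560x3 uint8, red, green, blue), "fx", "fy", "cx", "cy" (pixels), "cam_to_world" (4x4, takes a point from camera to world coordinates). Camera axes: x right, y down, z forward; pixel columns grow to the right and rows downward; lengths in m; the calibration is good to about 2 mm. A picture is of the moment at which its call begins. There is no depth.
A pose or a line that the arm cannot do raises manip.IKError and nothing moves.
- manip.sign_off(): hands the job in, once; it reports no verdict.
Readings, each from a call of its own:
- manip.get_time(): time.
- manip.get_joint_positions(): joint angles.
- manip.get_joint_vel(): joint speeds.
- manip.get_tau(): joint torques, N m.
- manip.get_position(): TCP position.
- manip.get_ee_rot(): TCP orientation.
- manip.get_contact_force(): force on the tool from outside, world axes, zero at the start.
- manip.get_torque(): the same for the moment, N m.
- manip.get_width(): finger opening in m.
Only numpy, scipy, OpenCV 4.12 (cv2) and the standard library are available. Lean on these libraries where they do the work, as an engineer would, in place of code of your own. Each camera call takes 0.05 s, during which the arm holds its last target.

## Working session

There is one attempt and no reset: what is moved stays moved. The work goes in short steps, each a Python script; the robot and the scene stay as the last script left them, time stands still between calls to the robot, and variables do not carry over. Pictures are saved under pics/ and viewed, and the job is handed in when it is done.

```bash
mkdir -p pics
python3 - <<'E'
from rig import manip
import cv2,pickle
d={}
for n in("side","top"):
    c=manip.camera(n);d[n]=c
    cv2.imwrite(f"pics/{n}0.png",c["image"][:,:,::-1])
    print(n,c["fx"],c["fy"],c["cx"],c["cy"],c["cam_to_world"].round(3).tolist())
pickle.dump(d,open("c0.pkl","wb"));print(manip.get_time(),manip.get_ee_rot())
E
```

```text
side 429.76076739592276 429.76076739592276 286.9952003629404 210.63273385695038 [[0.996, -0.073, 0.054, 0.469], [-0.09, -0.708, 0.701, -0.433], [-0.013, -0.703, -0.711, 0.551], [0.0, 0.0, 0.0, 1.0]]
top 419.7045874437762 419.7045874437762 279.9888056805438 211.09934470969083 [[0.002, -1.0, 0.032, 0.469], [-1.0, -0.003, -0.031, 0.031], [0.031, -0.031, -0.999, 0.738], [0.0, 0.0, 0.0, 1.0]]
0.1 [ 2.09168794  0.258831   -2.09202694]
```

View pics/top0.png

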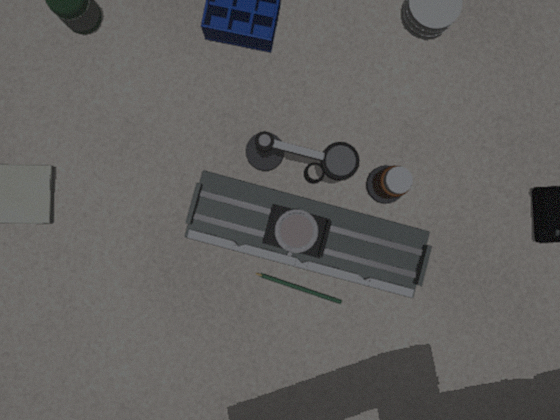

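View pics/side0.png

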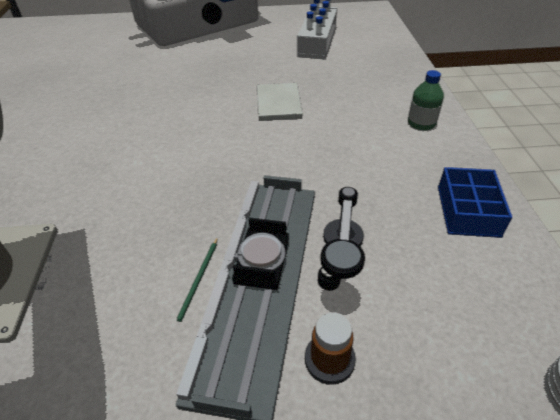

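Run:
```python
import cv2,pickle,numpy as np
d=pickle.load(open("c0.pkl","rb"))
im=d["top"]["image"][:,:,::-1]
c=im[120:310,180:440]
c=np.clip(c.astype(float)*2,0,255).astype(np.uint8)
cv2.imwrite("pics/crop0.png",cv2.resize(c,None,fx=3,fy=3,interpolation=cv2.INTER_CUBIC))
```

```text
(no output)
```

View pics/crop0.png

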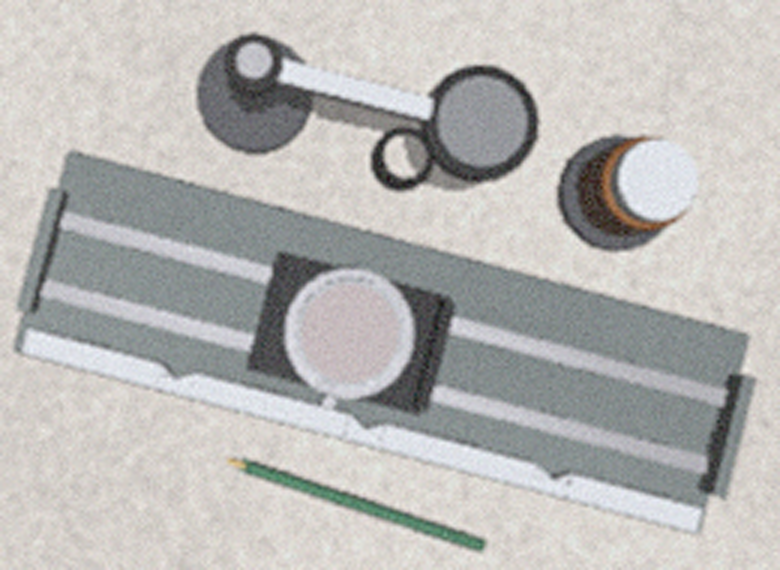

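```bash
cat > h.py <<'E'
import numpy as np,pickle
from scipy.optimize import least_squares
def back(c,u,v,z):
    T=c["cam_to_world"];r=T[:3,:3]@np.array([(u-c["cx"])/c["fx"],(v-c["cy"])/c["fy"],1]);o=T[:3,3]
    return o+r*(z-o[2])/r[2]
def proj(c,p):
    T=c["cam_to_world"];q=T[:3,:3].T@(np.asarray(p)-T[:3,3]);return np.array([q[0]/q[2]*c["fx"]+c["cx"],q[1]/q[2]*c["fy"]+c["cy"]])
cr=lambda u,v:(u/3+180-1/3,v/3+120-1/3)
E
python3 - <<'E'
from h import *
d=pickle.load(open("c0.pkl","rb"));t=d["top"];s=d["side"]
L=[((70,152),(60,205,14)),((748,335),(60,-205,14)),((177,376),(-49,110,28)),((370,426),(-49,0,28)),((555,476),(-49,-110,28)),((700,531),(-58,-205,28))]
W=np.array([back(t,*cr(*a),b[2]/1e3)[:2] for a,b in L]);B=np.array([b[:2] for a,b in L])/1e3
R=lambda a:np.array([[np.cos(a),-np.sin(a)],[np.sin(a),np.cos(a)]])
f=lambda p:(B@R(p[2]).T+p[:2]-W).ravel()
r=least_squares(f,[.45,0,0]);print(r.x,(r.fun*1e3).round(1))
o=r.x[:2];A=R(r.x[2])
loc=lambda p:(A.T@(p[:2]-o)*1e3).round(1)
piv=back(t,*cr(254,60),.106);lens=back(t,*cr(479,123),.101);dish=back(t,*cr(350,333),.053)
print("pivot",piv,loc(piv),"lens",lens,loc(lens),"dish",loc(dish))
print("pivside",loc(back(s,348,193,.106)),"lensside",loc(back(s,343,257,.101)),"dish side",loc(back(s,262,250,.053)))
pl=[back(t,*cr(*p),.063) for p in((282,252),(452,298),(433,412),(248,372))];print([loc(p) for p in pl])
print("knob",loc(back(t,*cr(403,158),.025)),"jar",loc(back(t,*cr(658,180),.085)))
print("pencil",loc(back(t,*cr(232,462),.004)),loc(back(t,*cr(484,545),.004)))
E
```

```text
[ 0.45294172 -0.03972062 -0.25912365] [ 1.9  1.7  1.1 -1.6 -0.2  0.7 -0.3  3.  -0.3  1.5 -2.2 -5.4]
pivot [0.59699525 0.03532945 0.106     ] [120.  109.5] lens [ 0.56662595 -0.07959616  0.101     ] [120.1  -9.4] dish [-0.3 23.3]
pivside [121.8 107.5] lensside [124.  -12.6] dish side [ 4.4 20.3]
[array([32.2, 70.6]), array([ 32. , -24.3]), array([-29.8, -29.9]), array([-34.6,  71.5])]
knob [103.9  17.7] jar [ 119.  -110.3]
pencil [-90.   66.8] [-99.2 -87.4]
```

```bash
cat >> h.py <<'E'
from scipy.spatial.transform import Rotation as Ro
import cv2
O=np.array([0.45294,-0.03972]);TH=-0.25912
RA=np.array([[np.cos(TH),-np.sin(TH)],[np.sin(TH),np.cos(TH)]])
def P(x,y,z): # rail mm (z = TCP height mm) -> world
    w=O+RA@np.array([x,y])/1e3;return np.array([w[0],w[1],z/1e3])
def loc(p): return (RA.T@(np.asarray(p)[:2]-O)*1e3)
def Q(a): # tool down, jaw axis along world yaw a
    x=np.array([0,0,-1.]);y=np.array([np.cos(a),np.sin(a),0]);return Ro.from_matrix(np.c_[x,y,np.cross(x,y)]).as_rotvec()
def snap(m,n,name):
    c=m.camera(n);im=np.clip(c["image"][:,:,::-1].astype(float)*2,0,255).astype(np.uint8)
    c2=im[100:310,180:440] if n=="top" else im[150:420,150:410]
    cv2.imwrite(f"pics/{name}.png",cv2.resize(c2,None,fx=3 if n=="top" else 2,fy=3 if n=="top" else 2,interpolation=cv2.INTER_CUBIC))
E
python3 - <<'E'
from h import *
from rig import manip
print(Ro.from_rotvec(manip.get_ee_rot()).as_matrix().round(2))
for a in(TH,TH+np.pi,TH+np.pi/2,TH-np.pi/2):
    print(a,manip.solve_ik(P(0,-80,62),Q(a)),manip.solve_ik(P(65,93,97),Q(a)))
E
```

```text
[[-0.    0.24 -0.97]
 [ 0.   -0.97 -0.24]
 [-1.   -0.   -0.  ]]
-0.25912 [-2.90902325e-01  5.17086990e-01  2.11364553e+00 -8.88178420e-16
  5.10860139e-01 -3.17823248e-02] [ 4.00282816e-02  5.35355463e-01  1.90590674e+00 -8.88178420e-16
  7.00330456e-01  2.99148282e-01]
2.882472653589793 None None
1.3116763267948965 [-2.90902325e-01  5.17086990e-01  2.11364553e+00 -4.44089210e-16
  5.10860139e-01 -1.60257865e+00] [ 4.00282816e-02  5.35355463e-01  1.90590674e+00 -4.44089210e-16
  7.00330456e-01 -1.27164805e+00]
-1.8299163267948966 [-0.29090232  0.51708699  2.11364553  0.          0.51086014  1.539014  ] [0.04002828 0.53535546 1.90590674 0.         0.70033046 1.86994461]
```

Run:
```python
from h import *
from rig import manip
manip.command_gripper(0.0)
manip.move_to(P(0,-75,180),Q(TH))
manip.servo_line(P(0,-75,64),rate=0.15)
print(manip.get_time(),manip.get_contact_force().round(2))
y=-75
n=0
while y<25:
    y+=10; manip.servo_line(P(0,y,64),rate=0.06)
    f=RA.T@manip.get_contact_force()[:2]; print(y,f.round(1),round(manip.get_time(),1))
print(loc(manip.get_position()))
snap(manip,"top","push1");snap(manip,"side","push1s")
```

```text
3.8583 [-0.24 -0.36  0.78]
-65 [0.5 0.5] 4.2
-55 [-0.2  0.1] 4.5
-45 [-0.3 -0.6] 4.8
-35 [-0.4 -0.4] 5.1
-25 [-0.6  0. ] 5.4
-15 [-0.9  0.7] 5.8
-5 [0.7 0.2] 6.1
5 [ 0.4 -0.2] 6.4
15 [-0.4 -0.2] 6.7
25 [-0.6  1.1] 7.0
[ 0.04386585 25.20372325]
```

View pics/push1.png

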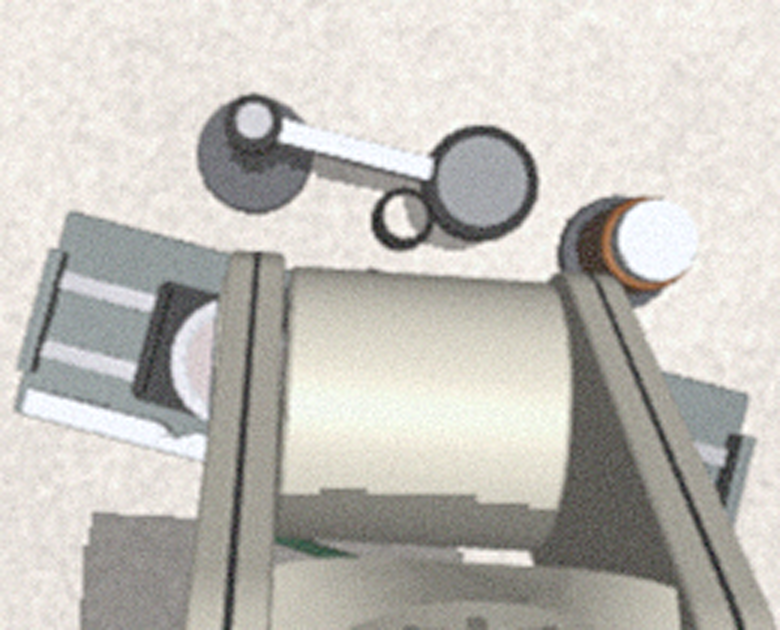

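View pics/push1s.png

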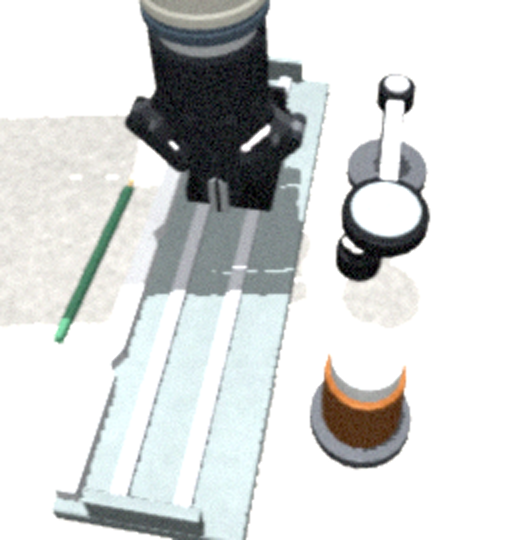

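Run:
```python
from h import *
t=pickle.load(open("c0.pkl","rb"))["top"]
for p in((165,222),(137,334),(282,252),(248,372),):print(loc(back(t,*cr(*p),.063)))
```

```text
[ 31.46446614 135.25060528]
[-30.22719506 133.96877104]
[32.21214776 70.56485743]
[-34.56523242  71.4963535 ]
```

Run:
```python
from h import *
from rig import manip
for y in(35,40,42,44,46,47):
    manip.servo_line(P(0,y,64),rate=0.04)
    f=RA.T@manip.get_contact_force()[:2]; print(y,f.round(1),round(manip.get_time(),1))
manip.hold(.3)
snap(manip,"top","push2")
manip.servo_line(P(0,20,64)); manip.servo_line(P(0,10,190),rate=.25)
snap(manip,"side","push2s");print(manip.get_time())
```

```text
35 [-0.4 -0.2] 7.5
40 [0.3 0.2] 7.8
42 [0.  0.9] 8.1
44 [ 0.3 -0.7] 8.3
46 [ 0.2 -0.8] 8.6
47 [0.1 0.2] 8.8
10.1917
```

View pics/push2.png

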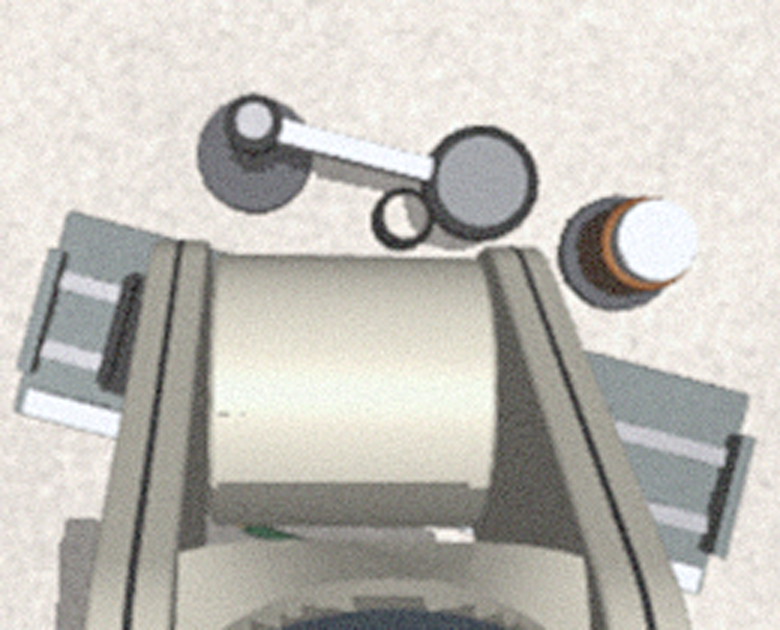

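View pics/push2s.png

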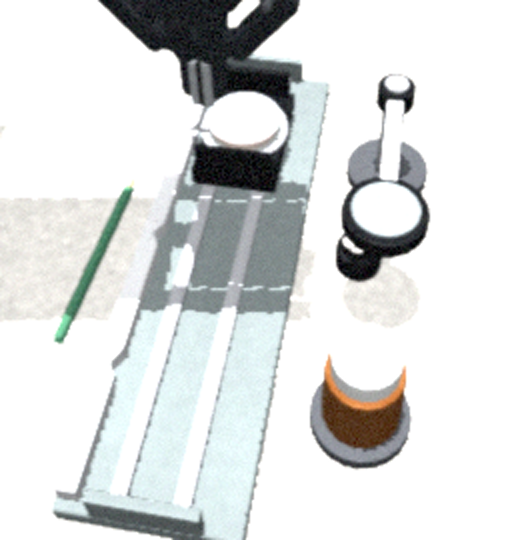

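Run:
```python
from h import *
from rig import manip
manip.move_to(P(100,-250,230),Q(TH+.3))
snap(manip,"top","look3");print(manip.get_time())
```

```text
11.3333
```

View pics/look3.png

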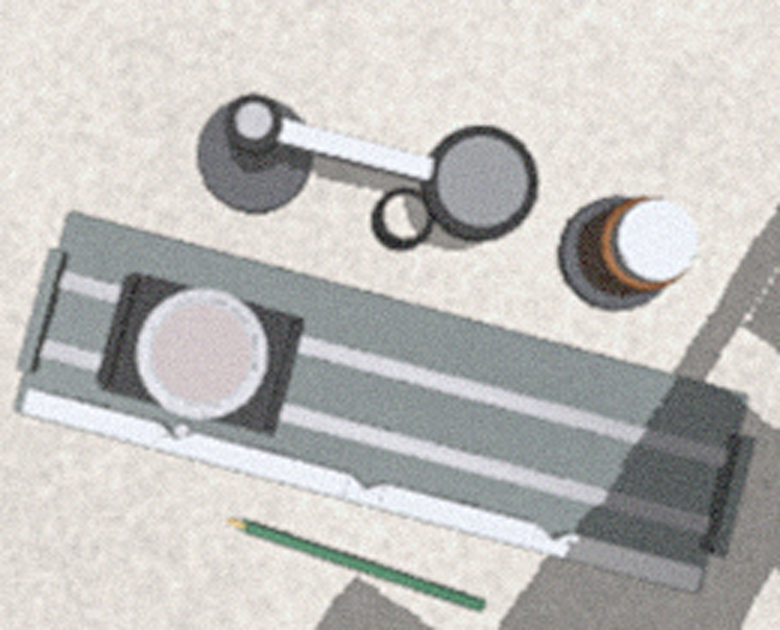

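Run:
```python
from h import *
t=pickle.load(open("c0.pkl","rb"))["top"]
for p in((203,294),):print(loc(back(t,*cr(*p),.053)))
for p in((182,370),(177,376),(330,402),(370,427)):print(loc(back(t,*cr(*p),.028)))
im=cv2.imread("pics/look3.png")
cv2.imwrite("pics/look3z.png",cv2.resize(im[400:480,120:240],None,fx=6,fy=6,interpolation=cv2.INTER_CUBIC))
```

```text
[ -0.47847572 106.05836613]
[-44.64826314 107.51703356]
[-48.61358954 109.34497116]
[-40.64215077  22.45800708]
[-48.43395015  -2.97369218]
```

View pics/look3z.png

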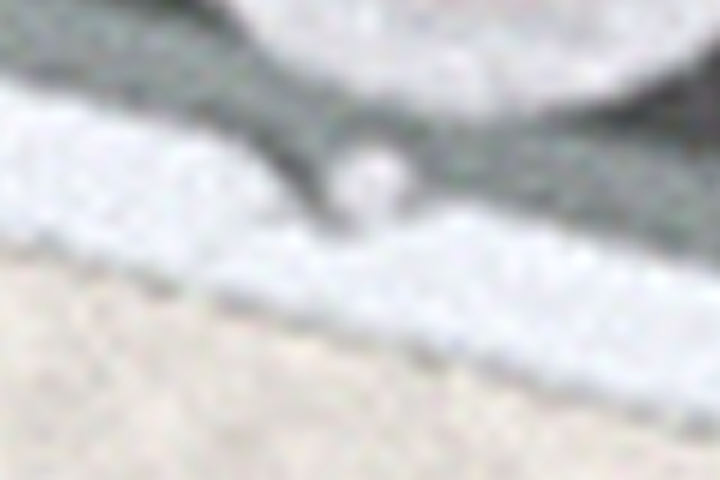

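```bash
cat > z.py <<'E'
from h import *
def zoom(name):
    im=cv2.imread(f"pics/{name}.png")
    cv2.imwrite(f"pics/{name}z.png",cv2.resize(im[400:480,120:240],None,fx=6,fy=6,interpolation=cv2.INTER_CUBIC))
E
python3 - <<'E'
from z import *
from rig import manip
manip.move_to(P(0,20,180),Q(TH))
manip.servo_line(P(0,25,64),rate=0.2)
manip.servo_line(P(0,44,64),rate=0.08)
for y in(46,47,48,49,49.5):
    manip.servo_line(P(0,y,64),rate=0.03); manip.hold(.05)
    f=[RA.T@manip.get_contact_force()[:2] for _ in range(5)]; print(y,np.mean(f,0).round(2))
manip.servo_line(P(0,20,64));manip.servo_line(P(0,10,180),rate=.25)
manip.move_to(P(100,-250,230),Q(TH+.3))
snap(manip,"top","look4");print(manip.get_time());zoom("look4")
E
```

```text
46 [-0.65  0.45]
47 [0.12 0.16]
48 [-0.26 -0.02]
49 [0.32 0.49]
49.5 [-0.41 -0.93]
17.1917
```

View pics/look4z.png

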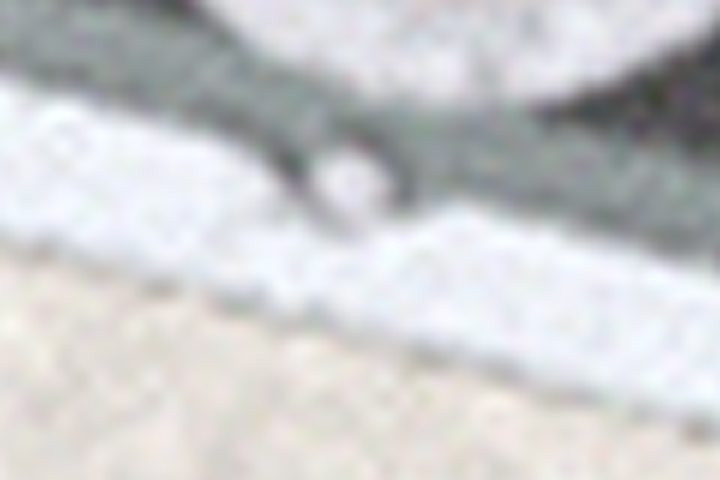

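```bash
cat > lens.py <<'E'
from h import *
PV=np.array([120.,109.5]);r=58
def pose(phi,gap,z=97):
    d=np.array([-np.cos(phi),-np.sin(phi)]);n=np.array([np.sin(phi),-np.cos(phi)])
    p=PV+r*d+gap*n
    return P(p[0],p[1],z),Q(TH+phi)
def nf(m,phi):
    n=np.array([np.sin(phi),-np.cos(phi)])
    return float(np.mean([RA.T@m.get_contact_force()[:2] for _ in range(4)],0)@n)
E
python3 - <<'E'
from lens import *
from rig import manip
h=np.pi/2
for phi in(h,h/2,0): print(manip.solve_ik(*pose(phi,17)).round(2))
manip.move_to(*pose(h,45,190))
manip.servo_line(pose(h,45)[0],rate=.2)
manip.servo_line(pose(h,20)[0],rate=.1)
print(manip.get_time(),nf(manip,h))
for phi in np.linspace(h,0.5,8)[1:]:
    manip.servo_line(*pose(phi,17),rate=.08); print(round(phi,2),round(nf(manip,phi),2),round(manip.get_time(),1))
snap(manip,"top","sw1");snap(manip,"side","sw1s")
E
```

```text
[-0.06  0.6   1.77 -0.    0.77 -1.37]
[-0.04  0.55  1.87 -0.    0.72 -0.56]
[ 0.04  0.53  1.91 -0.    0.7   0.3 ]
19.3917 -0.028532360043199718
1.42 -0.99 19.7
1.26 -0.97 20.0
1.11 -0.09 20.3
0.96 -0.55 20.6
0.81 0.17 20.9
0.65 0.62 21.2
0.5 0.29 21.5
```

View pics/sw1.png

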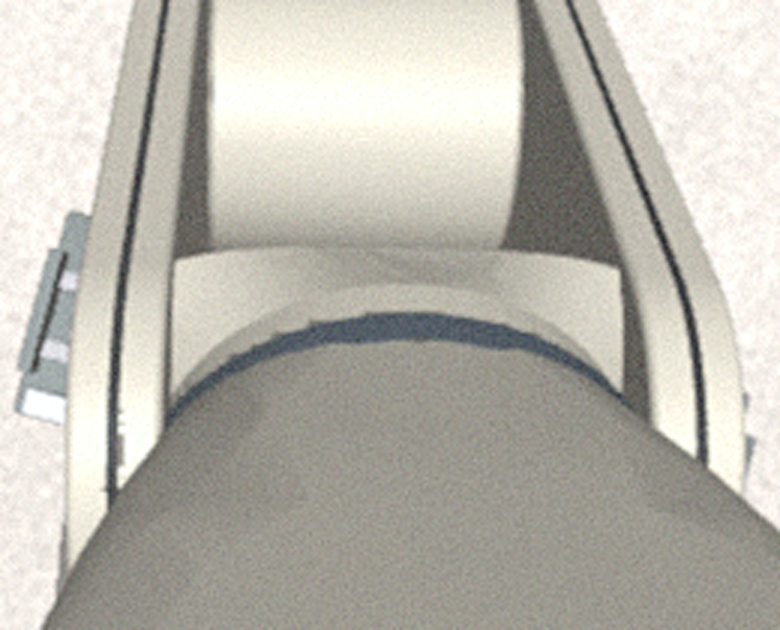

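View pics/sw1s.png

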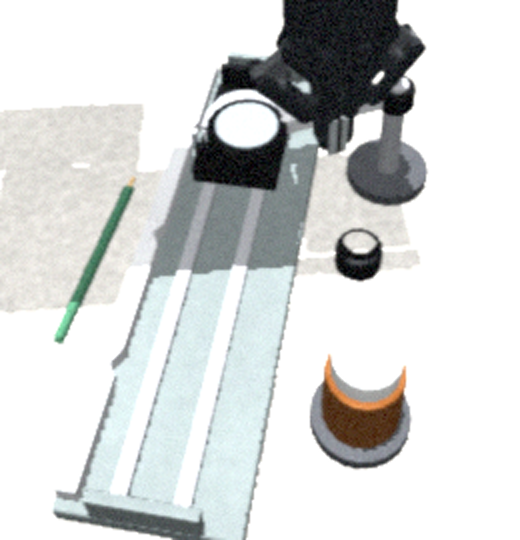

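Run:
```python
from lens import *
from rig import manip
phi=.5
for phi in list(np.arange(.4,.09,-.1))+list(np.arange(.08,-.09,-.02)):
    manip.servo_line(*pose(phi,17),rate=.05);f=nf(manip,phi);print(round(phi,2),round(f,2),round(manip.get_time(),1))
    if f>4: break
np.save("phi.npy",phi)
snap(manip,"side","sw2s")
```

```text
0.4 0.86 21.9
0.3 0.16 22.1
0.2 0.02 22.4
0.1 0.11 22.7
0.08 0.1 22.9
0.06 0.56 23.2
0.04 0.43 23.4
0.02 0.07 23.7
-0.0 0.74 23.9
-0.02 2.19 24.2
-0.04 10.58 24.4
```

View pics/sw2s.png

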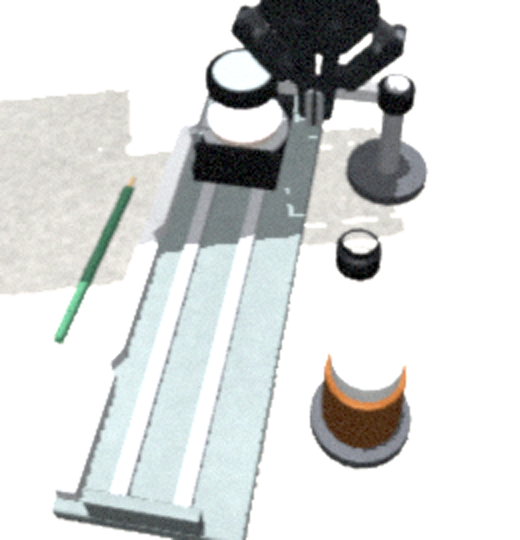

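Stop reached (force rose to 10 N). Retreat backwards, lift, and look.

Run:
```python
from lens import *
from z import zoom
from rig import manip
phi=float(np.load("phi.npy"))
manip.servo_line(pose(phi,50)[0],rate=.06)
manip.servo_line(pose(phi,55,220)[0],rate=.2)
manip.move_to(P(100,-250,230),Q(TH+.3))
snap(manip,"top","look5");snap(manip,"side","look5s");zoom("look5");print(manip.get_time())
```

```text
27.2083
```

View pics/look5.png

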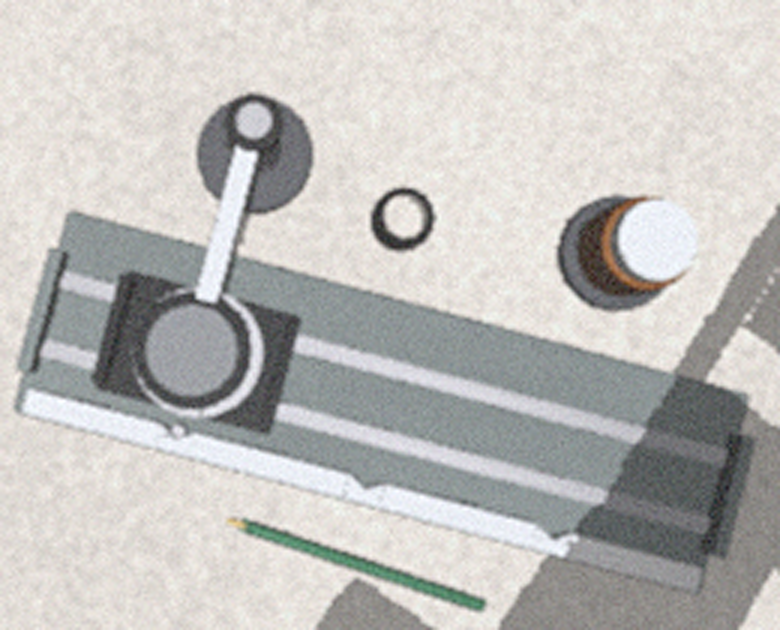

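View pics/look5z.png

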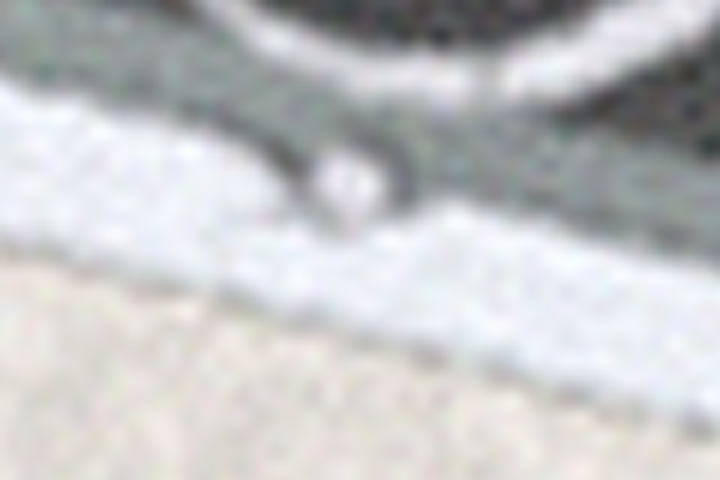

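Run:
```python
from h import *
t=pickle.load(open("c0.pkl","rb"))["top"]
l=loc(back(t,*cr(193,291),.101));p=loc(back(t,*cr(254,60),.106));print(l,p,np.arctan2(-(l-p)[1],-(l-p)[0]))
for q in((245,88),(208,240)):print(loc(back(t,*cr(*q),.101)))
```

```text
[ -0.47979498 108.98482223] [120.01616377 109.45526339] 0.003904187119277889
[105.95387688 110.43979243]
[ 26.38651311 108.40481383]
```

Run:
```python
from rig import manip
manip.sign_off();print(manip.get_time())
```

```text
the job is handed in; nothing more can be done
the job is handed in; nothing more can be done
```

The carrier is in the lens-side station, the lens arm is against its stop over the dish, and the job was handed in at about 27 s of the 54 s allowed.

- **Carrier:** The first push left it about 1–2 mm short of the notch centre, with the detent ball resting on one slope. I gave it a second, small push. The ball then sat centred in the V within about 1 mm, and it was unchanged after the lens was swung.
- **Lens arm:** I swung it clockwise from about 1.57 rad until the force rose to about 10 N at the stop, then backed off and lifted clear. The last picture puts the arm at 0.00–0.03 rad and the lens centre about 1 mm from the station.
- **Other objects:** The knob, pencil and jar are at the same pixels as at the start, and the robot stood clear of everything.

**Checks that were weak or disagreed:** Before the second push, the estimates of the carrier's position differed by about 2 mm: 106.1 mm from the dish, 107.5 mm from the ball and 108 mm from the finger. So I relied on seeing the ball in the notch. The force reading, with about 1 N of noise, never showed the click itself.

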